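# Press the food box lid shut all round

### The arm

A 6-joint arm with a two-finger parallel gripper is mounted at the origin on the work surface. World frame = base frame: x ahead of the robot, y to its left, z up, the work surface at z = 0. Lengths are in mm, angles in degrees, forces in N, time in s.
With the tool pointing down it reaches from about 350 to 850 mm from the base axis. Payload 8.1 kg.
Tool frame: the origin (TCP) lies midway between the tips of the shut fingers; the grasp point (between the pads) lies 19 mm behind it (hold_point_z is the distance from the TCP to the grasp point, in mm); z points along the fingers, y is the direction in which the jaws open and shut (so a half turn about z gives the same grasp; the last joint's range is limited). The gripper opens to 85 mm and grips with 20 to 120 N. Pads are 22 mm wide; open, the fingers measure 114 mm over their backs; the gripper's body (76 mm by 85 mm) begins 54 mm behind the grasp point. The pads swing forward as they close: fully open they stand 13 mm farther back than shut.
Start: joints at [-4.893, 7.471, 85.268, -0, 87.261, -4.893], TCP at [600.004, 0.022, 231.292] pointing down, gripper open.
Joint ranges: [-169.43, 169.43], [-51.17, 129.36], [1.28, 143.12], [-76.62, 256.62], [0, 156.53], [-152.29, 152.29]. Speed limits (degrees/s): [136.94, 136.94, 159.86, 180, 180, 180].

### API

Orientations are given as [roll, pitch, yaw] about the fixed x, y, z axes, in that order (R = Rz(yaw) Ry(pitch) Rx(roll)).
In Python, from bench import sense, snapshot, camera_params, hand_in, hold_point_z gives the robot as it stands.
- The arm moves only by the tool servo_tool, never from a script. Its argument "motion" is a list of rows, each a list of 7 numbers: the finger opening in mm, from 0 to 85.4, then the shift along the tool's x, y, z in mm, then the turn, a rotation vector about the tool's x, y, z in rad. A call has 1 to 10 rows; each row shifts and turns the pose as measured when the row begins, along the tool's axes as they then stand; what a row does not reach is not made up. A row lasts 1/10 s, in which the tool goes at most 50 mm and 8.59 degrees, less where a joint would pass 70% of its speed; a pose out of reach is approached as far as the arm can. A call with a gripper value outside its range is refused whole. The fingers move at their own pace and stop on an object; "force" is the grip in N (left out, the last holds). Time passes only in rows, so rows that do not move let the fingers close. It gives the time, the measured TCP pose, the force and the opening at its end, in the units of the state.
- sense(): the state, without advancing time (a new reading comes with each control period).
- snapshot(name): name is "scene" or "side" or "wrist"; returns the picture (420x560x3 uint8, blue, green, red); there is no depth.
- camera_params(name): a dict with "fx", "fy", "cx", "cy" (pixels), "R" (3x3) and "t" (3): a world point X has camera coordinates R X + t; the wrist camera has in their place "tool_from_camera" (4x4, takes a point from camera to tool coordinates, whose origin is the TCP and whose axes are the flange's). Camera axes: x right, y down, z forward; pixel columns grow to the right and rows downward; lengths in mm; the calibration is good to about 2 mm. The wrist camera is an equidistant fisheye: a pixel r from the principal point sees the ray r / f radians off the axis. A picture is of the moment at which its call begins: read the wrist's pose just before it. camera_params takes no time and is no camera call.
- hand_in(): hands the job in, once; it reports no verdict.
The state is a dict: "time": time; "joint_pos": joint angles; "qd": joint speeds; "joint_efforts": joint torques, N m; "tool_pos": TCP position; "tcp_rot": TCP orientation; "ft_force": force on the tool from outside, world axes, zero at the start; "wrist_torque": the same for the moment, N m; "finger_gap": finger opening in mm.
Only numpy, scipy, OpenCV 4.12 (cv2) and the standard library are available. Lean on these libraries where they do the work, as an engineer would, in place of code of your own. Each camera call takes 0.05 s, during which the arm holds its last target. There are 200 camera calls.

### The job

The lid of the large food box has popped up all round: press its rim down, one section after another, until all four sections are fully home against their stops. Only press, with nothing picked up: the box stays standing flat where it is, the other things stay where they are, and the hand ends clear of everything.

Things in the scene. Friction and masses are not known exactly. Their poses are not given: they have to be found in the camera images.
- food_box: the large food box, loose on the worktop (about 0.8 kg): white rectangular tub 130 mm (its x) by 180 mm (its y), grey lid with a recessed middle panel (top 74 mm above the worktop, fixed to the tub) and a rim in four separate sections, one along each side. Origin under the box's centre at worktop height; z up, x across the short way, y along the long way
- rim_front_top (a point): middle of the flat top face of the rim's front section, a long section on the box's -x side, 28 x 190 mm; at x, y = (-56.5, 0) mm in the box's frame, 88 mm above the worktop when popped up and 78 mm when shut; it rides with the section
- rim_front (a joint): how far the front section has been pressed straight down, in m: 0 popped up, 0.010 fully home against its stop. A tight push fit: it takes about 5 N all the way down, does not spring back, and stays wherever it is left, so it must be pressed right down to the stop. It starts between 0 and 0.004
- rim_back_top (a point): middle of the flat top face of the rim's back section, a long section on the box's +x side, 28 x 190 mm; at x, y = (56.5, 0) mm in the box's frame, 88 mm above the worktop when popped up and 78 mm when shut; it rides with the section
- rim_back (a joint): how far the back section has been pressed straight down, in m: 0 popped up, 0.010 fully home against its stop. A tight push fit: it takes about 5 N all the way down, does not spring back, and stays wherever it is left, so it must be pressed right down to the stop. It starts between 0 and 0.004
- rim_left_top (a point): middle of the flat top face of the rim's left section, a short section on the box's +y end, 28 x 82 mm; at x, y = (0, 81.5) mm in the box's frame, 88 mm above the worktop when popped up and 78 mm when shut; it rides with the section
- rim_left (a joint): how far the left section has been pressed straight down, in m: 0 popped up, 0.010 fully home against its stop. A tight push fit: it takes about 5 N all the way down, does not spring back, and stays wherever it is left, so it must be pressed right down to the stop. It starts between 0 and 0.004
- rim_right_top (a point): middle of the flat top face of the rim's right section, a short section on the box's -y end, 28 x 82 mm; at x, y = (0, -81.5) mm in the box's frame, 88 mm above the worktop when popped up and 78 mm when shut; it rides with the section
- rim_right (a joint): how far the right section has been pressed straight down, in m: 0 popped up, 0.010 fully home against its stop. A tight push fit: it takes about 5 N all the way down, does not spring back, and stays wherever it is left, so it must be pressed right down to the stop. It starts between 0 and 0.004
- small_box: bystander: smaller food box, 82 x 112 mm and 50 mm tall, its lid already shut flush; origin under its centre
- mug: bystander: white mug, 80 mm across, 90 mm tall; origin under its centre
- cup: bystander: small white cup, 62 mm across, 58 mm tall; origin under its centre
- jar: bystander: amber glass jar with dark cap, 68 mm across, 95 mm tall; origin under its centre
- spoon: bystander: steel spoon lying flat, 160 mm long
There are look-alikes about, which are no part of the job. Leave any purple or yellow look-alike of the food_box alone.

How it is judged (in metres and radians):
At the end, for the whole second after the job is handed in: All four rim sections are pressed at least 8.5 mm of their 10 mm (shut is 10), and the box stands still and flat on the worktop (tilt under 0.05 rad, not raised by 6 mm), within 30 mm of where it stood (value of joint each of rim_front, rim_back, rim_left, rim_right above 0.0085 m and angle between food_box's own z axis and vertical below 0.05 rad and height (world z) of food_box below 0.006 m and distance of food_box from where it was at the start of the episode below 0.03 m and linear speed of food_box below 0.02 m/s); the robot touches nothing.
It fails at once if the food box is lifted (15 mm) or tipped (0.2 rad) (height (world z) of food_box above 0.015 m or angle between food_box's own z axis and vertical above 0.2 rad).
It fails at once if the food box is pushed more than 30 mm from its place (distance of food_box from where it was at the start of the episode above 0.03 m).
It fails at once if another thing is moved more than 30 mm or picked up (distance of any of small_box, mug, cup, jar, spoon from where it was at the start of the episode above 0.03 m).
It also fails if it takes over 45 s, if anything falls off the work surface, if the arm or the gripper's body presses on something with over 40 N, if the wrist force passes 120 N, or if a joint passes its speed limit or range.

## Working session

There is one attempt and no reset: what is moved stays moved. The work goes in short steps, Python scripts to look and compute and a tool call to move; the robot and the scene stay as the last step left them, time stands still between calls to the robot, and variables do not carry over. Pictures are saved under pics/ and viewed, about 8 in all and at most 12, crops included, and the job is handed in when it is done.

Besides the shell and the picture viewer there is one more tool, called by a JSON object that holds its "method" and its "body". servo_tool: Moves the arm, as the interface text tells. Its arguments: {"type":"object","properties":{"motion":{"type":"array"},"force":{"type":"number"}},"required":["motion"]}

```bash
mkdir -p pics; python3 - <<'E'
from bench import *
import cv2,numpy as np
print(sense())
a=snapshot("scene");b=snapshot("side");w=snapshot("wrist")
for n,i in zip("abw",(a,b,w)): cv2.imwrite(f"pics/{n}0.png",i)
for n in("scene","side","wrist"):print(camera_params(n))
E
```

```text
{'time': 0.0, 'joint_pos': array([-4.89344052e+00,  7.51642613e+00,  8.53303518e+01,  1.42780357e-03,
        8.72621352e+01, -4.89269699e+00]), 'qd': array([-0.05557778, -0.01137831, -0.00328298,  0.03618873, -0.04911123,
       -0.0624373 ]), 'joint_efforts': array([-1.90700346e-03, -5.69404185e+01, -5.00557995e+01, -2.19391650e-04,
        1.44415747e-02,  7.24149572e-05]), 'tool_pos': array([5.99437726e+02, 7.56057378e-02, 2.30220424e+02]), 'tcp_rot': array([-1.79891605e+02, -1.07100302e-02,  8.99991768e+01]), 'ft_force': array([ 0.592957  , -0.54032587,  0.77044486]), 'wrist_torque': array([0.02220358, 0.02300722, 0.02909766]), 'finger_gap': 85.34606061726005}
{'fx': 407.8970497899158, 'fy': 407.8970497899158, 'cx': 281.91393511236237, 'cy': 214.99640046348898, 'R': array([[ 0.28131381,  0.95960152,  0.00524089],
       [ 0.57097696, -0.16299137, -0.80462359],
       [-0.7712638 ,  0.22934415, -0.59376208]]), 't': array([-174.2249596 , -220.85409002, 1317.68324138])}
{'fx': 423.4698820534163, 'fy': 423.4698820534163, 'cx': 277.73736795851966, 'cy': 203.60018336922408, 'R': array([[ 0.99771499, -0.06581956, -0.01525095],
       [-0.0487712 , -0.54540815, -0.83675045],
       [ 0.04675656,  0.83558228, -0.54737198]]), 't': array([-502.74818047,  120.42435149,  817.42662558])}
{'fx': 325.19226210127806, 'fy': 325.19226210127806, 'cx': 279.28792036259216, 'cy': 210.885145332902, 'tool_from_camera': array([[ 2.87678878e-04, -9.57621642e-01, -2.88029006e-01,
         7.32836153e+01],
       [ 9.99999571e-01,  5.29144986e-04, -7.60485683e-04,
        -1.17147134e+00],
       [ 8.80666653e-04, -2.88028664e-01,  9.57621383e-01,
        -1.41986031e+02],
       [ 0.00000000e+00,  0.00000000e+00,  0.00000000e+00,
         1.00000000e+00]])}
```

View pics/a0.png

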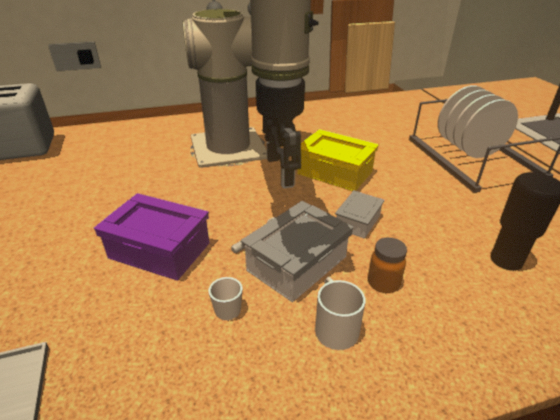

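View pics/b0.png

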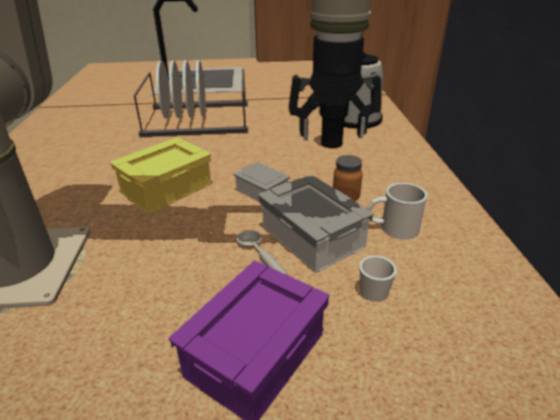

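View pics/w0.png

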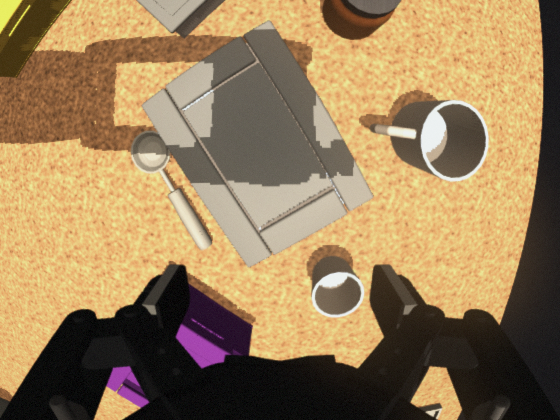

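The box is the grey-lidded one. In the wrist view its lid corners are near (143,100), (268,22), (372,195) and (250,265). The spoon lies close beside its left side, the mug and jar on the other side, and the small box beyond the far end.

```bash
cat > h.py <<'E'
from bench import *
import numpy as np,cv2
from scipy.spatial.transform import Rotation as Ro
def wray(px,pos,rot):
    c=camera_params("wrist");d=(np.array(px,float)-[c['cx'],c['cy']])/c['fx'];th=np.hypot(*d)
    v=np.array([*(d/th*np.sin(th)),np.cos(th)]);T=c['tool_from_camera'];R=Ro.from_euler('xyz',rot,degrees=True).as_matrix()
    return R@T[:3,3]+pos, R@T[:3,:3]@v
def fray(n,px):
    c=camera_params(n);v=np.array([(px[0]-c['cx'])/c['fx'],(px[1]-c['cy'])/c['fy'],1]);return -c['R'].T@c['t'],c['R'].T@v
def plane(o,d,z): return o+d*(z-o[2])/d[2]
def tri(rs):
    A=0;b=0
    for o,d in rs:
        d=d/np.linalg.norm(d);P=np.eye(3)-np.outer(d,d);A=A+P;b=b+P@o
    return np.linalg.solve(A,b)
E
python3 - <<'E'
from h import *
np.set_printoptions(precision=1,suppress=True)
s=sense();p,r=s['tool_pos'],s['tcp_rot']
q=[plane(*wray(c,p,r),86) for c in((143,100),(268,22),(372,195),(250,265))]
for a,b in zip(q,q[1:]+q[:1]):
    d=b-a;print(a,np.linalg.norm(d),np.degrees(np.arctan2(d[1],d[0])))
print("c",np.mean(q,0))
for n in("scene","side"):
    c=camera_params(n)
    for X in q: 
        v=c['R']@X+c['t'];print(n,v[:2]/v[2]*c['fx']+[c['cx'],c['cy']])
for n,px in(("cup",(337,293)),("mug",(453,140)),("jar",(362,5))):print(n,plane(*wray(px,p,r),{"cup":58,"mug":90,"jar":95}[n]))
a=cv2.imread("pics/a0.png")[190:305,220:420];b=cv2.imread("pics/b0.png")[150:280,220:420]
w=cv2.imread("pics/w0.png")[0:290,110:400]
x=cv2.resize(a,None,fx=2.3,fy=2.3,interpolation=2);y=cv2.resize(b,(x.shape[1],299),interpolation=2)
cv2.imwrite("pics/c.png",np.vstack([x,y]))
E
```

```text
[472.8  93.3  86. ] 132.40759035511104 29.47933484066348
[588.1 158.5  86. ] 183.09441460676015 -58.29399714194831
[684.3   2.7  86. ] 135.22327884237296 -148.32976478728082
[569.3 -68.3  86. ] 188.17700841356705 120.81821947974191
c [578.6  46.6  86. ]
scene [303.5 199.4]
scene [351.  224.6]
scene [293.7 270.3]
scene [242.2 238.2]
side [259.  191.2]
side [310.6 173.3]
side [371.7 210.8]
side [316.9 236.8]
cup [ 663.2 -118.2   58. ]
mug [763.2  59.   90. ]
jar [669.4 175.8  95. ]
```

View pics/c.png

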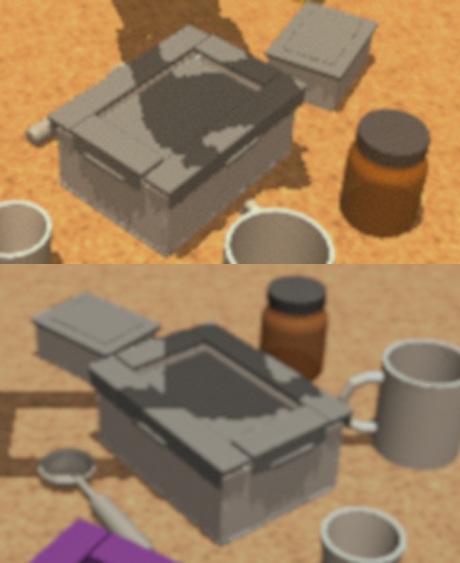

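The crops show the lid corners. In the scene view they are at about (303,201), (352,228), (294,276) and (242,243). In the side view they are at about (259,194), (311,176), (373,214) and (316.5,242). Next I triangulate.

```bash
python3 - <<'E'
from h import *
np.set_printoptions(precision=1,suppress=True)
s=sense();p,r=s['tool_pos'],s['tcp_rot']
W=((143,100),(268,22),(372,195),(250,265));S=((302.6,200.9),(352,228),(294,276),(241.7,243));D=((259,194),(311,176),(373,214),(316.5,242))
q=[tri([wray(w,p,r),fray("scene",a),fray("side",b)]) for w,a,b in zip(W,S,D)]
for a,b in zip(q,q[1:]+q[:1]):
    d=b-a;print(a,np.linalg.norm(d),np.degrees(np.arctan2(d[1],d[0])))
print("c",np.mean(q,0))
q=[plane(*wray(w,p,r),80) for w in W];print(np.mean(q,0))
E
```

```text
[471.4  92.7  80.6] 136.0786533607347 30.304693525345275
[588.8 161.3  77.2] 187.8479387619533 -58.16452621219927
[687.9   1.7  77.4] 139.40843860949838 -148.45461490733535
[569.1 -71.2  76. ] 190.8620855961275 120.81078118320015
c [579.3  46.1  77.8]
[578.2  46.   80. ]
```

Centre is about (579,46), with the box x axis at about 31° (the sign doesn't matter). I'll aim slightly inboard on the sections, at D (619,-21), A (624,74), B (534,18) and C (539,113). The first move shuts the fingers and goes above D.

{"method": "servo_tool", "body": {"motion": [[0,-7,7,20,0,0,0],[0,-7,7,20,0,0,0],[0,-7,6,20,0,0,0],[0,0,0,20,0,0,0],[0,0,0,20,0,0,0],[0,0,0,10,0,0,0],[0,0,0,0,0,0,0],[0,0,0,0,0,0,0]], "force": 40}}

```text
time: 0.95
tool_pos: [619.5, -21.4, 115.8]
tcp_rot: [-179.8, -0.0, 90.0]
ft_force: [-0.1, 0.8, 0.6]
finger_gap: 0.1
```

```bash
python3 - <<'E'
from bench import *
import cv2
s=sense();print(s['tool_pos'],s['tcp_rot'],s['ft_force'],s['finger_gap']);cv2.imwrite("pics/w1.png",snapshot("wrist"))
E
```

```text
[619.48680503 -21.44359746 115.76927509] [-1.79822330e+02 -2.84550661e-02  9.00205809e+01] [-0.1030569   0.79131657  0.60591265] 0.06433620292273895
```

View pics/w1.png

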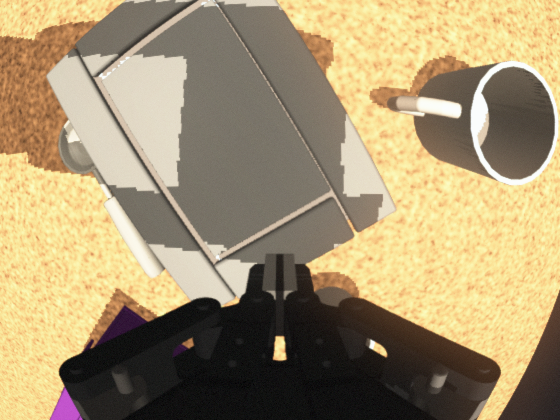

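The tip shows at about (280,258). D's inner edge runs from (216,262) to (334,195). The outer corners are at (395,210), (232,300) and (48,77).

```bash
python3 - <<'E'
from h import *
np.set_printoptions(precision=1,suppress=True)
s=sense();p,r=s['tool_pos'],s['tcp_rot']
for c in ((395,210),(232,300),(48,77),(216,262),(334,195)): print(plane(*wray(c,p,r),84),plane(*wray(c,p,r),76))
E
```

```text
[685.5   0.2  84. ] [688.6  -2.2  76. ]
[588.4 -59.2  84. ] [587.  -64.4  76. ]
[472.1  87.5  84. ] [465.4  89.2  76. ]
[580.2 -32.5  84. ] [578.5 -36.4  76. ]
[648.6   8.8  84. ] [650.    6.8  76. ]
```

The position is confirmed (inner edge midpoint (614,-12), predicted (614,-12)). Now pressing D.

{"method": "servo_tool", "body": {"motion": [[0,-1,0,12,0,0,0],[0,0,0,10,0,0,0],[0,0,0,3,0,0,0],[0,0,0,3,0,0,0],[0,0,0,3,0,0,0]]}}

```text
time: 1.5
tool_pos: [621.7, -22.6, 86.0]
tcp_rot: [179.8, 0.0, 90.0]
ft_force: [-2.0, 0.7, 5.4]
finger_gap: 0.2
```

{"method": "servo_tool", "body": {"motion": [[0,1,-2,3,0,0,0],[0,0,0,3,0,0,0],[0,0,0,3,0,0,0]]}}

```text
time: 1.8
tool_pos: [621.2, -22.1, 78.8]
tcp_rot: [179.6, 0.1, 90.0]
ft_force: [-3.9, -1.0, 4.9]
finger_gap: -0.0
```

{"method": "servo_tool", "body": {"motion": [[0,0,0,3,0,0,0],[0,0,0,3,0,0,0]]}}

```text
time: 2.0
tool_pos: [621.5, -22.1, 77.8]
tcp_rot: [179.6, 0.1, 90.0]
ft_force: [-17.6, 1.7, 32.8]
finger_gap: -0.0
```

D is home: a hard stop at 33 N, z 77.8. Next I lift and move over A, correcting the slight tilt as I go.

{"method": "servo_tool", "body": {"motion": [[0,0,0,-3,0,0,0],[0,0,0,-10,0,0,0],[0,0,0,-15,0,0,0],[0,25,1,0,0,0,0],[0,25,1,0,0,0,0],[0,25,0,0,0,0,0],[0,20,0,0,0,0,0],[0,0,0,0,0,0,0]]}}

```text
time: 2.8
tool_pos: [624.2, 75.8, 111.5]
tcp_rot: [179.5, 0.0, 89.9]
ft_force: [-0.0, -0.4, -0.5]
finger_gap: -0.2
```

{"method": "servo_tool", "body": {"motion": [[0,0,0,12,0,0,0],[0,0,0,10,0,0,0],[0,0,0,3,0,0,0],[0,0,-1,3,0,0,0],[0,0,-1,3,0,0,0],[0,0,-1,2,0,0,0]]}}

```text
time: 3.4
tool_pos: [624.4, 73.8, 78.6]
tcp_rot: [179.1, -0.0, 89.8]
ft_force: [2.3, 2.5, 4.5]
finger_gap: 0.0
```

{"method": "servo_tool", "body": {"motion": [[0,0,-0.5,2,0,0,0],[0,0,0,2,0,0,0]]}}

```text
time: 3.6
tool_pos: [624.8, 73.9, 77.9]
tcp_rot: [179.0, -0.1, 89.8]
ft_force: [-10.4, 1.8, 21.7]
finger_gap: -0.4
```

A is home too (21.7 N at 77.9). On to C at (539,113), undoing the 1° tilt on the way.

{"method": "servo_tool", "body": {"motion": [[0,0,0,-3,0,0,0],[0,0,0,-10,0,0,0],[0,0,0,-15,0,0,0],[0,10,-22,0,0,0.016,0],[0,10,-22,0,0,0,0],[0,10,-22,0,0,0,0],[0,9,-20,0,0,0,0],[0,0,0,0,0,0,0]]}}

```text
time: 4.4
tool_pos: [534.6, 111.7, 110.2]
tcp_rot: [179.1, -0.9, 89.7]
ft_force: [0.3, 0.1, -0.2]
finger_gap: 0.2
```

{"method": "servo_tool", "body": {"motion": [[0,1,3,0,0.016,-0.016,0],[0,0,1,10,0,0,0],[0,0,0,10,0,0,0],[0,0,0,3,0,0,0],[0,0,-0.5,3,0,0,0],[0,0,-0.5,3,0,0,0],[0,0,-0.5,2,0,0,0]]}}

```text
time: 5.1
tool_pos: [541.8, 111.8, 79.4]
tcp_rot: [179.8, 0.1, 89.6]
ft_force: [-0.7, 0.4, 4.7]
finger_gap: 0.4
```

{"method": "servo_tool", "body": {"motion": [[0,0,-1,2,0,0,0],[0,0,-0.5,2,0,0,0],[0,0,0,2,0,0,0]]}}

```text
time: 5.4
tool_pos: [542.0, 111.8, 77.9]
tcp_rot: [179.6, 0.1, 89.6]
ft_force: [-12.9, -0.8, 24.2]
finger_gap: -0.3
```

C is home. Now B at (534,18).

{"method": "servo_tool", "body": {"motion": [[0,0,0,-3,0,0,0],[0,0,0,-10,0,0,0],[0,0,0,-15,0,0,0],[0,-24,-2,0,0,0,0],[0,-24,-2,0,0,0,0],[0,-24,-2,0,0,0,0],[0,-22,-2,0,0,0,0],[0,0,0,0,0,0,0]]}}

```text
time: 6.2
tool_pos: [532.4, 15.1, 112.3]
tcp_rot: [179.5, 0.2, 89.7]
ft_force: [0.4, 0.5, -1.3]
finger_gap: 0.1
```

{"method": "servo_tool", "body": {"motion": [[0,2,1,12,0.008,0,0],[0,0,0,10,0,0,0],[0,0,0,3,0,0,0],[0,0,-0.5,3,0,0,0],[0,0,-0.5,3,0,0,0],[0,0,-0.5,2,0,0,0]]}}

```text
time: 6.8
tool_pos: [533.9, 18.9, 78.8]
tcp_rot: [179.8, 0.2, 89.8]
ft_force: [0.5, -2.8, 5.1]
finger_gap: -0.1
```

{"method": "servo_tool", "body": {"motion": [[0,0,-0.5,2,0,0,0],[0,0,-0.5,2,0,0,0]]}}

```text
time: 7.0
tool_pos: [534.2, 18.9, 77.9]
tcp_rot: [179.7, 0.3, 89.9]
ft_force: [-10.9, -0.9, 25.4]
finger_gap: -0.1
```

All four sections hit the stop at about 77.9 mm. Lifting clear for a check.

{"method": "servo_tool", "body": {"motion": [[0,0,0,-3,0,0,0],[0,0,0,-10,0,0,0],[0,0,0,-25,0,0,0],[0,-12,13,-35,0,0,0],[0,-12,13,-35,0,0,0],[0,0,13,-30,0,0,0],[0,0,13,-10,0,0,0],[0,0,13,0,0,0,0],[0,0,0,0,0,0,0],[0,0,0,0,0,0,0]]}}

```text
time: 8.0
tool_pos: [596.7, -2.3, 232.2]
tcp_rot: [-179.9, 0.0, 90.0]
ft_force: [-1.0, 0.2, -0.3]
finger_gap: -0.4
```

```bash
python3 - <<'E'
from bench import *
import cv2,numpy as np
s=sense();print(s['tool_pos'],s['ft_force'])
w=snapshot("wrist");a=snapshot("side")
cv2.imwrite("pics/f.png",np.hstack([w[:300,100:500],cv2.resize(a[150:280,220:420],(400,300),interpolation=2)]))
E
```

```text
[596.6543196   -2.30248119 232.23909688] [-1.03767931  0.1638362  -0.2536286 ]
```

View pics/f.png

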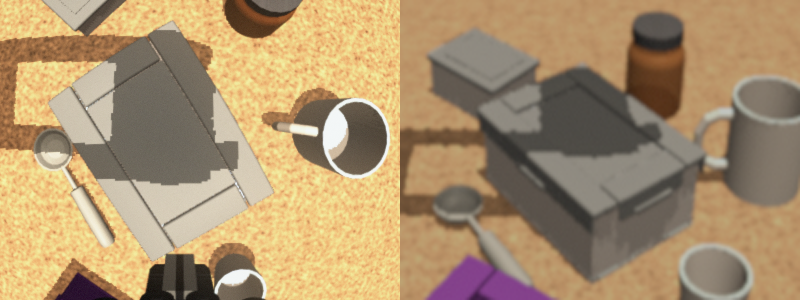

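The lid is flat. In the wrist view its corners are at about (150,100), (272,22), (373,192) and (250,262), so the box hasn't moved noticeably. The other things are in place and the hand is clear.

```bash
python3 -c "
from bench import *
print(hand_in())"
```

```text
the job is handed in; nothing more can be done
None
```

I pressed all four rim sections of the large food box down to their stops with the fingers shut, then lifted the hand clear and handed the job in at about 8 s. No verdict was reported.

- **Seating:** each section pushed down at about 5 N, then stopped hard with the fingertip at 77.8–77.9 mm, where shut is 78 mm. The peak forces I read were 22–33 N, measured at the wrist.
- **Last pictures:** the lid looks flat, and the box shows no noticeable shift (by eye; I did not recompute its position). The small box, mug, cup, jar and spoon look to be in place.
- **Hand:** it ended at about 232 mm height with roughly zero force on the wrist.
- **Disagreements:**
  - Triangulating the lid corners gave heights of 76–81 mm, below the 84–88 mm expected for a popped-up rim. I relied on the contact readings for height instead.
  - A sideways wrist force of 10–18 N appeared at each stop, but I saw no box movement from it.

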